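Dial open the padlock on the lab's steel case and hold it up

TASK

The grey steel case on the lab bench is shut with a dial padlock, all but its last number already set: turn the dial on through its clicks until the pointer clicks home at the index mark beside the shackle. Then draw the lock back to pull the shackle fully open and slip it out of the hasp's staple, without forcing anything or disturbing the other things on the lid and the bench. Finish while still holding the open lock up in the gripper, level with its dial upward, steady, and more than 10 cm clear above the lid; do not put it down or let go.

Things in the scene. Friction and masses are not known exactly. Their poses are not given: they have to be found in the camera images.
- case: Low grey steel case fixed to the bench, 240 (x) x 300 (y) x 95 mm high, flat lid at z = 95 mm. Origin: centre of its underside; +x is its hinged rear, its hasp side (-x) faces the robot. Two ribs on the lid, 7 mm high, from x = -62 to +50 mm, inner faces at y = +-27.5 mm, keep the lock between them from swinging. Three small bystanders under 55 mm high stand on the lid, 90 mm or more aside.
- staple (a point): Middle of the eye of the hasp's staple, 12 mm above the lid, with the case's axes. The staple is a bent round steel bar 5 mm thick that stands up through the 3 mm strap in the case's y-z plane; eye 15 mm wide (y), its top 21 mm and the staple's top 26 mm above the lid. The lock's toe leg passes through it along x.
- lock: Steel dial padlock, loose, 0.32 to 0.5 kg, lying dial up on the lid with its x along the case's x. Body 50 x 50 x 24 mm high. Origin: centre of its underside; +x points away from the shackle, z up through the dial. Round 8 mm shackle out of the -x face, 12 mm above the underside: heel leg at y = -14 mm (stays in the body), toe leg at y = +14 mm. White index mark on top at the -x edge.
- dial_grip (a point): On the dial's axis, 15 mm above the lock's top face. The dial is a black disc 40 mm across, 3 mm thick, with a round fluted knob 22 mm across rising to 22 mm above that face; grip the knob with the fingertips 7 mm or more above the face. The lock can be pulled and carried by the knob; lifted 2 mm first (the eye leaves 4 mm) it does not drag or bind on the lid.
- pointer_tip (a point): Outer end of the dial's pointer, 20 mm from the dial's axis, 5 mm above the lock's top face. The pointer is a raised white bar on the black disc, from the knob to the rim.
- dial (a joint): Dial angle, rad: 0 = pointer at the index mark (lock's -x), growing anticlockwise from above. It turns endlessly and clicks into a notch every 0.524 rad (30 degrees), about 0.06 N m from one to the next; let go, it settles in the nearest. It starts 2 to 4 clicks anticlockwise of the mark. Only within about 6 degrees of 0 is the shackle free; elsewhere it has 1 mm of play and holds.
- shackle (a joint): How far the shackle is drawn out of the body, m: 0 shut, 0.018 fully open. It slides only (no swivel) and stays where left (3 N friction). Drawing the lock along its +x, the bow catches behind the staple after 8 to 15 mm, then the shackle comes out. Open, the toe leg's end is 14 mm off the body's face: with the staple midway in that gap (7 mm from the face) the lock lifts straight up.
- bow (a point): Middle of the shackle's bow, on the bar's centre line, 12 mm above the lock's underside: 53 mm from the dial's axis towards the lock's -x when shut, 71 mm when open.
- vial: Small amber glass vial with white cap, 24 mm across, 48 mm high, on the lid; a bystander. Origin: centre of its underside.
- jar: Small white jar, 38 mm across, 45 mm high, on the lid; a bystander. Origin: centre of its underside.
- tape: Roll of paper tape lying on the lid, 60 mm across, 19 mm high; a bystander. Origin: centre of its underside.
- bottle_big: Glass reagent bottle with blue cap, 86 mm across, 170 mm high, on the bench to the left or right; a bystander. Origin: centre of its underside.
- bottle_small: Glass reagent bottle with blue cap, 56 mm across, 120 mm high, on the bench to the left; a bystander. Origin: centre of its underside.
- beaker: Glass beaker, 68 mm across, 90 mm high, on the bench to the left or right; a bystander. Origin: centre of its underside.
- tube_rack: Blue rack with capped tubes, 160 (x) x 80 (y) mm, 71 mm high, on the bench to the right; a bystander. Origin: centre of its underside.
There are look-alikes about, which are no part of the job. What is shaped like the lock but green or orange is not meant.

How it is judged:
By the outcome, as a careful person would: the job done as asked, in the order asked, and still so for the second after the job is handed in, while the arm keeps its last pose, push and grip.
It also fails if it takes over 64 s, if anything falls off the work surface, if the arm or the gripper's body presses on something with over 40 N, if the wrist force passes 120 N, or if a joint passes its speed limit or range.

ROBOT

A 7-joint arm with a two-finger parallel gripper is mounted at the origin on the work surface. World frame = base frame: x ahead of the robot, y to its left, z up, the work surface at z = 0. Lengths are in m, angles in rad, forces in N, time in s.
With the tool pointing down it reaches from about 0.425 to 0.975 m from the base axis. Payload 16.7 kg.
Tool frame: the origin (TCP) lies on the centre line of the jaws, within the pads' length; the fingertips stand arm.tips_ahead ahead of it and the grasp point (between the pads) lies 2 mm behind it (arm.tips_ahead is the distance from the TCP to the fingertips, in m); z points along the fingers, y is the line along which they close (so a half turn about z gives the same grasp; the last joint's range is limited). The gripper opens to 85 mm and grips with 20 to 120 N. Pads are 22 mm wide; open, the fingers measure 114 mm over their backs; the gripper's body (76 mm by 85 mm) begins 54 mm behind the grasp point. The pads swing forward as they close: fully open they stand 13 mm farther back than shut.
Start: joints at [1.167, 0.426, 0.074, 1.606, -0.034, 1.111, -0.067], TCP at [0.17, -0.653, 0.248] pointing down, gripper open.
Joint ranges: [-2.85, 2.85], [-0.5, 2.14], [-1.23, 1.37], [0.21, 2.46], [-1.02, 4.16], [0.16, 2.05], [-2.73, 2.73]. Speed limits (rad/s): [1.89, 1.89, 2.39, 2.39, 3.01, 3.01, 3.01].

INTERFACE

Orientations are given as a unit quaternion [x, y, z, w].
In Python, from rig import monitor, cams, close_job, arm gives the robot as it stands. The module is installed in compiled form; this text tells all that it offers.
- The arm moves only by the tool step_arm, never from a script. Its argument "targets" is a list of rows, each a list of 7 numbers: the turn, a rotation vector about the tool's x, y, z in degrees, then the shift along the tool's x, y, z in m, then the closure in counts, from 0 (fully open) to 255 (shut). A call has 1 to 20 rows; each row shifts and turns the commanded pose from where the row before left it, along the tool's axes as they then stand; what a row does not reach is not made up. A row lasts 1/10 s, in which the tool goes at most 50 mm and 8.59 degrees, less where a joint would pass 70% of its speed; a pose out of reach is approached as far as the arm can. A call is refused whole if a number of a shift passes 0.05 or a number of a turn 8.59, either way. A call with a gripper value outside its range is refused whole. The fingers move at their own pace and stop on an object; "grip_force" is the grip in N (left out, the last holds). Time passes only in rows, so rows that do not move let the fingers close. It gives the time, the measured TCP pose, the force, the opening and the grip force at its end, in the units of the state.
- monitor.state(): the state, without advancing time (a new reading comes with each control period).
- cams.capture(name): name is "side" or "top"; returns a dict with "img" (400x640x3 uint8, blue, green, red), "z_map" (400x640 float32, m along the optical axis (not along the pixel's ray), 0 where there is no reading), "mtx" (3x3 intrinsics, pixels), "view" (4x4, takes a point from world to camera coordinates). Camera axes: x right, y up, looking along -z (the intrinsics and any distortion apply to the point x, -y, -z); pixel columns grow to the right and rows downward; lengths in m; the calibration is good to about 2 mm. A picture is of the moment at which its call begins.
- close_job(): hands the job in; it is judged then, once.
The state is a dict: "clock": time; "joint_positions": joint angles; "joint_vel": joint speeds; "tau": joint torques, N m; "tool_pos": TCP position; "tool_rot": TCP orientation; "force": force on the tool from outside, world axes, zero at the start; "torque": the same for the moment, N m; "width": finger opening in m; "grasp_force": force on a finger pad.
Only numpy, scipy, OpenCV 4.12 (cv2) and the standard library are available. Lean on these libraries where they do the work, as an engineer would, in place of code of your own. Each camera call takes 0.05 s, during which the arm holds its last target. There are 200 camera calls.

## Working session

There is one attempt and no reset: what is moved stays moved. The work goes in short steps, Python scripts to look and compute and a tool call to move; the robot and the scene stay as the last step left them, time stands still between calls to the robot, and variables do not carry over. Pictures are saved under pics/ and viewed, at most 10 in all, crops included, and the job is handed in when it is done.

Besides the shell and the picture viewer there is one more tool, called after "Request:" as a command line: name --pt "numbers of a row" for each row, then --argument value for the rest. step_arm: Moves the arm, as the interface text tells. Its arguments: {"type":"object","properties":{"targets":{"type":"array"},"grip_force":{"type":"number"}},"required":["targets"]}

```bash
mkdir -p pics; python3 - <<'E'
from rig import monitor,cams,arm
import cv2,numpy as np
s=monitor.state()
for k,v in s.items(): print(k,np.round(v,4))
print(arm.tips_ahead)
for n in("top","side"):
    c=cams.capture(n); cv2.imwrite(f"pics/{n}0.png",c["img"]); print(n,c["mtx"],np.round(c["view"],4).tolist(),[k for k in c])
E
```

```text
clock 0.0
joint_positions [ 1.1665  0.4268  0.0739  1.6066 -0.0341  1.1108 -0.0671]
joint_vel [ 0.0012 -0.0009  0.0004  0.0016 -0.0019  0.0006 -0.0002]
tau [-2.00000e-04 -9.49850e+01  3.76140e+00 -4.63521e+01  1.94000e-02
  1.00000e-02  0.00000e+00]
tool_pos [ 0.17   -0.6528  0.2476]
tool_rot [ 9.919e-01  1.270e-01 -1.000e-04 -7.000e-04]
force [-0.9853  0.0763 -0.0102]
torque [0.0051 0.0208 0.0145]
grasp_force 0.0
width 0.0853
0.017
top [[419.70050095   0.         318.03378722]
 [  0.         419.70050095 190.90202949]
 [  0.           0.           1.        ]] [[0.0075, -0.9999, -0.0149, 0.0198], [0.9897, 0.0053, 0.1433, -0.5867], [-0.1432, -0.0159, 0.9896, -1.1287], [0.0, 0.0, 0.0, 1.0]] ['img', 'z_map', 'mtx', 'view']
side [[362.95222323   0.         321.17001629]
 [  0.         362.95222323 204.11328793]
 [  0.           0.           1.        ]] [[-0.7971, -0.6038, 0.0079, 0.4652], [0.406, -0.5263, 0.7471, -0.2967], [-0.4469, 0.5987, 0.6647, -0.9659], [0.0, 0.0, 0.0, 1.0]] ['img', 'z_map', 'mtx', 'view']
```

View pics/top0.png

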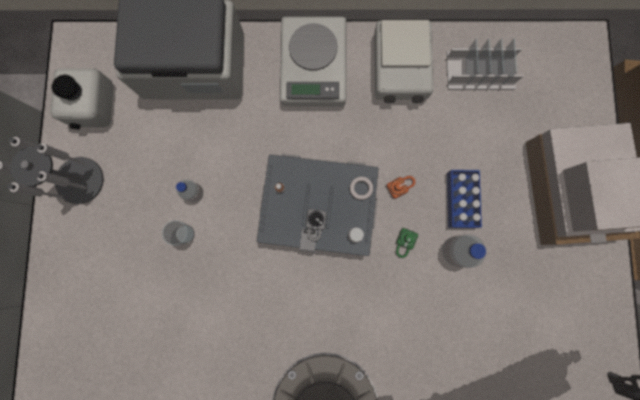

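View pics/side0.png

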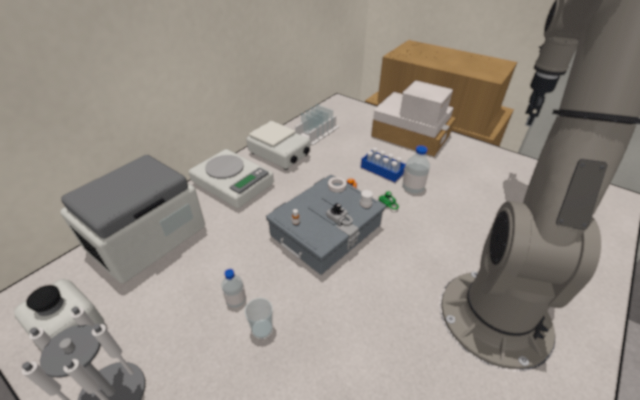

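Top: case spans about (260..378, 155..256), with the lock's black dial near (316,218) and its shackle toward the robot. Side: lock near (338,212). The green and orange look-alikes lie on the bench to the right.

```bash
cat > h.py <<'E'
import numpy as np,cv2
from rig import monitor,cams
def world(c):
    K,V=c["mtx"],c["view"]; z=c["z_map"]; v,u=np.mgrid[:z.shape[0],:z.shape[1]]
    p=np.stack([(u-K[0,2])/K[0,0]*z,-(v-K[1,2])/K[1,1]*z,-z],-1)
    w=(p-V[:3,3])@V[:3,:3]; w[z==0]=np.nan; return w
def ray(c,uv,h):
    "pixels -> world points on plane z=h"
    K,V=c["mtx"],c["view"]; uv=np.atleast_2d(uv).astype(float)
    d=np.stack([(uv[:,0]-K[0,2])/K[0,0],-(uv[:,1]-K[1,2])/K[1,1],-np.ones(len(uv))],-1)@V[:3,:3]
    o=-V[:3,:3].T@V[:3,3]; return o+d*((h-o[2])/d[:,2])[:,None]
def proj(c,P):
    K,V=c["mtx"],c["view"]; q=np.atleast_2d(P)@V[:3,:3].T+V[:3,3]
    return np.stack([K[0,0]*q[:,0]/-q[:,2]+K[0,2],K[1,1]*-q[:,1]/-q[:,2]+K[1,2]],-1)
E
python3 - <<'E'
from h import *
o=[]
for n,(x,y) in dict(top=(316,220),side=(340,213)).items():
    c=cams.capture(n); w=world(c)
    m=((abs(w[...,2]-.095)<.006)&(abs(w[...,0]-.53)<.2)&(abs(w[...,1])<.2)).astype(np.uint8)
    k=max(cv2.findContours(m,0,2)[0],key=cv2.contourArea)
    wp=ray(c,k[:,0],.095)[:,:2]
    r=cv2.minAreaRect((wp*1000).astype(np.float32)); print(n,"lid rect mm",r)
    o.append(cv2.resize(c["img"][y-25:y+25,x-25:x+25],(400,400),interpolation=cv2.INTER_CUBIC))
    b=((c["img"].max(2)<45)&m.astype(bool)|((c["img"].max(2)<45)&(abs(w[...,2]-.13)<.025)&(abs(w[...,0]-.5)<.15)&(abs(w[...,1])<.15)))
    ys,xs=np.nonzero(b); print("dark px",len(xs),xs.mean(),ys.mean(),xs.min(),xs.max(),ys.min(),ys.max(), np.nanmax(w[ys,xs,2]))
cv2.imwrite("pics/crop1.png",np.clip(np.hstack(o)*1.5,0,255).astype(np.uint8))
E
```

```text
top lid rect mm ((545.4058227539062, 22.114089965820312), (299.06561279296875, 245.61209106445312), 83.4281005859375)
dark px 57 314.94736842105266 218.2982456140351 310 321 213 224 0.14581175575141028
side lid rect mm ((542.8701782226562, 28.861663818359375), (299.965087890625, 249.94961547851562), 83.3367919921875)
dark px 43 336.2093023255814 209.67441860465115 333 340 206 213 0.14091533145625465
```

View pics/crop1.png

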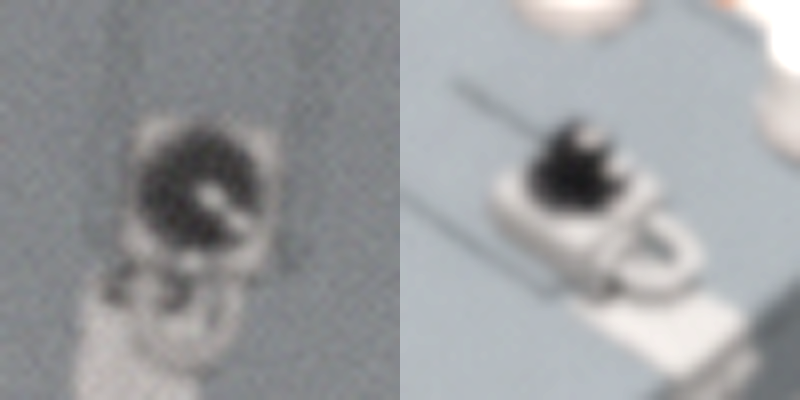

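```bash
python3 - <<'E'
from h import *
for n,(x,y) in dict(top=(316,218),side=(336,210)).items():
    c=cams.capture(n); S=8
    I=np.mean([cams.capture(n)["img"].astype(np.float32) for _ in range(4)],0)
    g=cv2.resize(I,None,fx=S,fy=S,interpolation=cv2.INTER_CUBIC).max(2)
    V=c["view"];print(n,"cam",-V[:3,:3].T@V[:3,3])
    m=np.zeros(g.shape,np.uint8); a=slice((y-13)*S,(y+13)*S),slice((x-13)*S,(x+13)*S)
    m[a]=g[a]<65
    k=max(cv2.findContours(m,0,1)[0],key=cv2.contourArea)[:,0]
    f=lambda p:(np.array(p)+.5)/S-.5
    h=cv2.convexHull(k)
    e=cv2.fitEllipse(h); (cx,cy),r=cv2.minEnclosingCircle(k)
    print("ellipse",f(e[0]),np.array(e[1])/S,"circ",f((cx,cy)),r/S)
    for z in(.122,.141): print(z,ray(c,[f(e[0]),f((cx,cy))],z).round(4).tolist())
    w=world(c); q=w[(w[...,2]>.134)&(w[...,2]<.15)&(abs(w[...,0]-.49)<.03)&(abs(w[...,1]-.02)<.03)]
    print("knob depth pts",len(q),q.mean(0) if len(q) else '')
    if n=="top":
        D=ray(c,f(e[0]),.122)[0]; T=ray(c,(291+245/8-.5,195+222/8-.5),.124)[0]; d=T-D
        print("pointer angle from case -x:",np.degrees(np.arctan2(d[1],d[0]))-180+6.6)
        # polar brightness at r=16..19mm
        for A in range(-30,150,10):
            t=np.radians(180-6.6+A); P=[D+[r*np.cos(t),r*np.sin(t),.002] for r in(.014,.016,.018)]
            uv=proj(c,P); print(A,int(cv2.remap(I.max(2),uv[:,0].astype(np.float32),uv[:,1].astype(np.float32),1).mean()),end='; ')
        print()
E
```

```text
top cam [0.41881263 0.00502023 1.20131942]
ellipse [315.39245605 218.51715088] [14.58202839 14.7532692 ] circ [315.39205933 218.4889679 ] 7.571153163909912
0.122 [[0.5031, 0.0286, 0.122], [0.5032, 0.0286, 0.122]]
0.141 [[0.5016, 0.0282, 0.141], [0.5017, 0.0282, 0.141]]
knob depth pts 64 [0.50353545 0.02677055 0.14124564]
pointer angle from case -x: -296.4386255780307
-30 54; -20 50; -10 50; 0 53; 10 51; 20 46; 30 49; 40 60; 50 86; 60 102; 70 88; 80 61; 90 55; 100 51; 110 51; 120 52; 130 49; 140 51; 
side cam [0.05959459 0.7029443  0.8600013 ]
ellipse [336.22753906 209.26298523] [ 9.21030712 10.58330822] circ [336.47351074 209.27905273] 5.318222522735596
0.122 [[0.5058, 0.0292, 0.122], [0.5052, 0.0288, 0.122]]
0.141 [[0.4943, 0.0465, 0.141], [0.4937, 0.0461, 0.141]]
knob depth pts 35 [0.50036088 0.03196519 0.13896033]
```

The pointer sits 60° anticlockwise of the mark, which is 2 clicks. The dial's axis is at about (0.503, 0.0285).

Request:
step_arm --pt "0 0 0 0 0 -0.05 0" --pt "0 0 0 0.0275 -0.032 0 0" --pt "0 0 0 0.0275 -0.032 0 0" --pt "0 0 0 0.0275 -0.032 0 0" --pt "0 0 0 0.0275 -0.032 0 0" --pt "0 0 0 0.0275 -0.032 0 0" --pt "0 0 0 0.0275 -0.032 0 0" --pt "0 0 0 0.0275 -0.032 0 0" --pt "0 0 0 0.0275 -0.032 0 0" --pt "0 0 0 0.0275 -0.032 0 0" --pt "0 0 0 0.0275 -0.032 0 0" --pt "0 0 0 0.0275 -0.032 0 0" --pt "0 0 0 0.0275 -0.032 0 0" --pt "0 0 0 0.0275 -0.032 0 0" --pt "0 0 0 0.0275 -0.032 0 0" --pt "0 0 0 0.0275 -0.032 0 0" --pt "0 0 0 0.0275 -0.032 0 0" --pt "0 0 0 0.0275 -0.032 0 0" --pt "0 0 0 0.0275 -0.032 0 0"

```text
clock: 2.6
tool_pos: [0.5045, 0.0305, 0.2987]
tool_rot: [0.992, 0.127, 0.0, 0.0]
force: [0.4, -1.8, 0.7]
width: 0.0854
grasp_force: 0.0
```

Request:
step_arm --pt "0 0 -8.5 0 0 0 0" --pt "0 0 -8.5 0 0 0 0" --pt "0 0 -8.5 0 0 0 0" --pt "0 0 -8.5 0 0 0 0" --pt "0 0 -8.5 0 0 0 0" --pt "0 0 -8.5 0 0 0 0" --pt "0 0 -8.5 0 0 0 0" --pt "0 0 -8.5 0 0 0 0" --pt "0 0 -8.5 0 0 0 0" --pt "0 0 -8.5 0 0 0 0" --pt "0 0 -8.5 0 0 0 0" --pt "0 0 -8.5 0 0 0 0" --pt "0 0 -8.5 0 0 0 0" --pt "0 0 -8.5 0 0 0 0" --pt "0 0 -8.5 0 0 0 0" --pt "0 0 -1.3 0 0 0 0" --pt "0 0 0 0 0 0 0" --pt "0 0 0 0 0 0 0"

```text
clock: 4.4
tool_pos: [0.504, 0.0289, 0.2984]
tool_rot: [0.316, 0.949, 0.0, 0.0]
force: [-0.9, 0.1, 1.0]
width: 0.0855
grasp_force: 0.0
```

```bash
cat > go.py <<'E'
from h import *
import sys
from scipy.spatial.transform import Rotation as R
s=monitor.state(); r=R.from_quat(s["tool_rot"]); p=np.array(s["tool_pos"])
def rep():
    y=r.apply([0,1,0]); z=r.apply([0,0,1])
    print("t",round(s["clock"],2),"p",p.round(4),"yaw_y",np.degrees(np.arctan2(y[1],y[0])).round(2),"z",z.round(4),"F",np.round(s["force"],1),"T",np.round(s["torque"],2),"w",round(s["width"],4),"g",round(s["grasp_force"],1))
rep()
if len(sys.argv)>3:
    t=np.array([float(a) for a in sys.argv[1:4]]); print("tool shift",r.inv().apply(t-p).round(4))
    ya=np.radians(float(sys.argv[4])); Y=np.array([np.cos(ya),np.sin(ya),0]); Z=np.array([0,0,-1.]); 
    print("turn deg",np.degrees((r.inv()*R.from_matrix(np.stack([np.cross(Y,Z),Y,Z],1))).as_rotvec()).round(2))
E
python3 go.py .503 .0285 .2 53.4; python3 -c "
from h import *
s=monitor.state();print(np.round(s['joint_positions'],3))"
```

```text
t 4.4 p [0.504  0.0289 0.2984] yaw_y 53.18 z [ 1.e-04  0.e+00 -1.e+00] F [-0.9  0.1  1. ] T [-0.08 -0.06 -0.06] w 0.0855 g 0.0
tool shift [ 0.0006 -0.0009  0.0984]
turn deg [ 0.    0.01 -0.22]
[ 0.518  0.169 -0.775  1.882  0.129  1.141  0.625]
```

Request:
step_arm --pt "0 0 -0.2 0.0006 -0.0009 0.04 0" --pt "0 0 0 0 0 0.04 0" --pt "0 0 0 0 0 0.03 0" --pt "0 0 0 0 0 0.02 0" --pt "0 0 0 0 0 0.015 0" --pt "0 0 0 0 0 0.009 0" --pt "0 0 0 0 0 0 100" --pt "0 0 0 0 0 0 130" --pt "0 0 0 0 0 0 130" --grip_force 25

```text
clock: 5.3
tool_pos: [0.5035, 0.0287, 0.1453]
tool_rot: [0.313, 0.95, 0.0, 0.001]
force: [-0.1, -0.1, 0.2]
width: 0.0439
grasp_force: 0.0
```

```bash
python3 go.py .503 .0285 .144 53.4; python3 - <<'E'
from h import *
o=[]
for n,(x,y) in dict(top=(316,218),side=(336,205)).items():
    c=cams.capture(n); o.append(cv2.resize(c["img"][y-25:y+25,x-25:x+25],(400,400),interpolation=cv2.INTER_CUBIC))
cv2.imwrite("pics/grip1.png",np.clip(np.hstack(o)*1.6,0,255).astype(np.uint8))
E
```

```text
t 5.3 p [0.5035 0.0287 0.1453] yaw_y 53.58 z [ 1.5e-03 -1.0e-04 -1.0e+00] F [-0.1 -0.1  0.2] T [-0.01 -0.04 -0.01] w 0.0439 g 0.0
tool shift [ 0.0003 -0.0005  0.0013]
turn deg [0.05 0.07 0.18]
```

View pics/grip1.png

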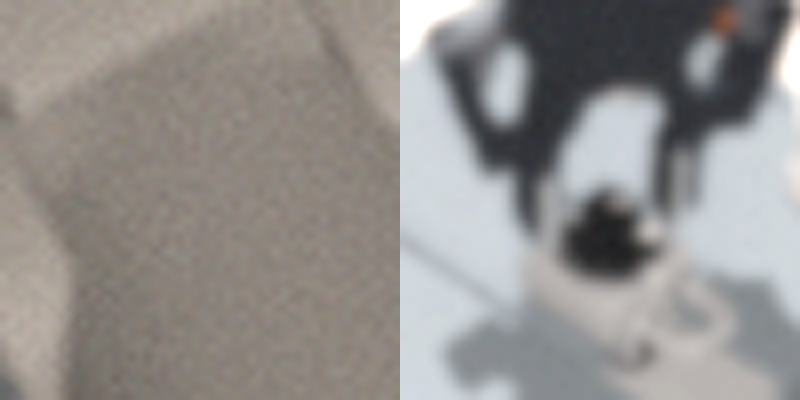

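The side crop shows the fingers straddling the black knob evenly, with the tips above the body. The gripper hides the lock from the top camera.

Request:
step_arm --pt "0 0 0 0 0 0.001 160" --pt "0 0 0 0 0 0 190" --pt "0 0 0 0 0 0 230" --pt "0 0 0 0 0 0 230" --pt "0 0 0 0 0 0 230" --pt "0 0 0 0 0 0 230" --grip_force 25

```text
clock: 6.0
tool_pos: [0.503, 0.0285, 0.1436]
tool_rot: [0.312, 0.95, -0.0, 0.0]
force: [-1.3, -0.8, 6.0]
width: 0.0206
grasp_force: 24.4
```

```bash
python3 go.py
```

```text
t 6.0 p [0.503  0.0285 0.1436] yaw_y 53.59 z [ 1.e-04 -3.e-04 -1.e+00] F [-1.3 -0.8  6. ] T [-0.32  0.37  0.02] w 0.0206 g 24.4
```

Request:
step_arm --pt "0 0 0 0 0 -0.0005 230" --pt "0 0 0 0 0 0 230" --pt "0 0 5 0 0 0 230" --pt "0 0 5 0 0 0 230" --pt "0 0 5 0 0 0 230" --pt "0 0 5 0 0 0 230" --pt "0 0 5 0 0 0 230" --pt "0 0 5 0 0 0 230" --pt "0 0 0 0 0 0 230" --pt "0 0 0 0 0 0 230" --grip_force 40

```text
clock: 7.0
tool_pos: [0.5029, 0.0287, 0.1438]
tool_rot: [0.546, 0.838, -0.0, -0.0]
force: [0.9, -0.4, -1.3]
width: 0.0201
grasp_force: 39.3
```

```bash
python3 go.py
```

```text
t 7.0 p [0.5029 0.0287 0.1438] yaw_y 23.76 z [-2.e-04  1.e-04 -1.e+00] F [ 0.9 -0.4 -1.3] T [-0.04  0.04  0.01] w 0.0201 g 39.3
```

Request:
step_arm --pt "0 0 5 0 0 0 230" --pt "0 0 5 0 0 0 230" --pt "0 0 5 0 0 0 230" --pt "0 0 5 0 0 0 230" --pt "0 0 5 0 0 0 230" --pt "0 0 5 0 0 0 230" --pt "0 0 0 0 0 0 230" --pt "0 0 0 0 0 0 230" --pt "0 0 0 0 0 0 230"

```text
clock: 7.9
tool_pos: [0.5029, 0.0288, 0.1438]
tool_rot: [0.744, 0.668, 0.0, -0.0]
force: [0.3, -0.3, -2.9]
width: 0.02
grasp_force: 39.2
```

```bash
python3 go.py; python3 - <<'E'
from h import *
n,(x,y)='side',(336,210)
I=np.mean([cams.capture(n)["img"].astype(np.float32) for _ in range(3)],0)
cv2.imwrite("pics/turn1.png",np.clip(cv2.resize(I[y-20:y+20,x-20:x+20],(480,480),interpolation=cv2.INTER_CUBIC)*1.8,0,255).astype(np.uint8))
E
```

```text
t 7.9 p [0.5029 0.0288 0.1438] yaw_y -6.23 z [-1.e-04  2.e-04 -1.e+00] F [ 0.3 -0.3 -2.9] T [ 0.06  0.05 -0.03] w 0.02 g 39.2
```

View pics/turn1.png

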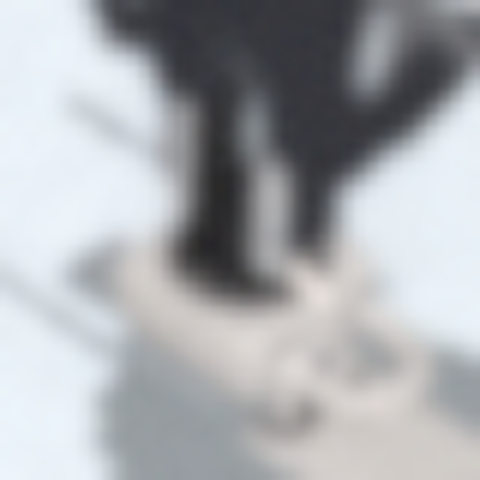

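The white pointer now shows at about (315,280), on the shackle side. I'll open the fingers so the dial settles, then raise and check the angle.

Request:
step_arm --pt "0 0 0 0 0 0 150" --pt "0 0 0 0 0 0 120" --pt "0 0 0 0 0 0 100" --pt "0 0 0 0 0 0 100" --pt "0 0 0 0 0 -0.02 100" --pt "0 0 0 0 0 -0.04 100" --pt "0 0 0 0 0.03 -0.04 100" --pt "0 0 0 0 0.04 0 100" --pt "0 0 0 0 0.05 0 100" --pt "0 0 0 0 0.05 0 100" --pt "0 0 0 0 0.03 0 100" --pt "0 0 0 0 0 0 100" --pt "0 0 0 0 0 0 100"

```text
clock: 9.35
tool_pos: [0.7017, 0.0065, 0.243]
tool_rot: [0.745, 0.667, -0.0, -0.001]
force: [0.0, -0.4, -0.2]
width: 0.0519
grasp_force: 0.0
```

```bash
python3 go.py .503 .0285 .2438 -6.6;  python3 - <<'E'
from h import *
o=[];S=8
for n,(x,y) in dict(top=(316,220),side=(338,212)).items():
    c=cams.capture(n)
    I=np.mean([cams.capture(n)["img"].astype(np.float32) for _ in range(4)],0)
    o.append(cv2.resize(I[y-20:y+20,x-20:x+20],(400,400),interpolation=cv2.INTER_CUBIC))
    if n=="top":
        g=cv2.resize(I,None,fx=S,fy=S,interpolation=cv2.INTER_CUBIC).max(2)
        m=np.zeros(g.shape,np.uint8); a=slice((218-13)*S,(218+13)*S),slice((x-13)*S,(x+13)*S); m[a]=g[a]<65
        k=max(cv2.findContours(m,0,1)[0],key=cv2.contourArea)[:,0]
        f=lambda p:(np.array(p)+.5)/S-.5
        e=cv2.fitEllipse(cv2.convexHull(k)); D=ray(c,f(e[0]),.122)[0]; print(D,np.array(e[1])/S)
        for A in range(-60,70,10):
            t=np.radians(180-6.6+A); P=[D+[r*np.cos(t),r*np.sin(t),.002] for r in(.014,.016,.018)]
            uv=proj(c,P).astype(np.float32); print(A,int(cv2.remap(I.max(2),uv[:,0],uv[:,1],1).mean()),end='; ')
cv2.imwrite("pics/turn2.png",np.clip(np.hstack(o)*1.6,0,255).astype(np.uint8))
E
```

```text
t 9.35 p [0.7017 0.0065 0.243 ] yaw_y -6.4 z [-1.3e-03  5.0e-04 -1.0e+00] F [ 0.  -0.4 -0.2] T [0.01 0.04 0.02] w 0.0519 g 0.0
tool shift [-0.0003 -0.1999 -0.0006]
turn deg [-0.08 -0.02  0.2 ]
[0.50442814 0.02964476 0.122     ] [16.31013489 16.67495346]
-60 43; -50 43; -40 42; -30 43; -20 51; -10 74; 0 90; 10 77; 20 52; 30 40; 40 39; 50 38; 60 40;
```

View pics/turn2.png

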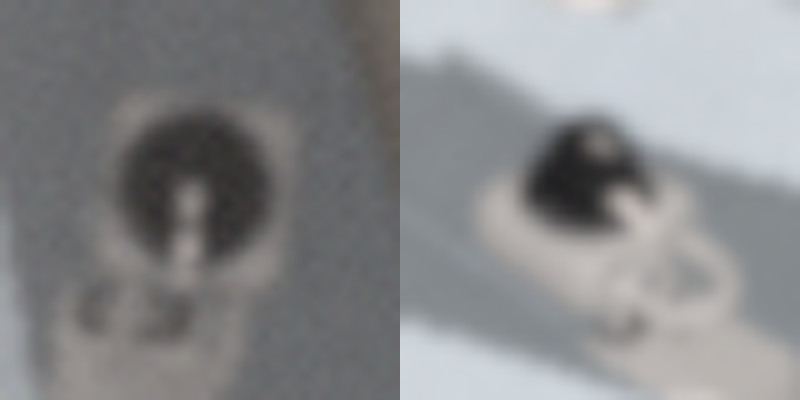

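The pointer is home: in the top crop it runs from (190,190) to (187,260), straight at the index mark, with the brightness peak at 0°. Next I'll regrip.

Request:
step_arm --pt "0 0 0.2 0 -0.03 0 100" --pt "0 0 0 0 -0.045 0 100" --pt "0 0 0 0 -0.045 0 100" --pt "0 0 0 0 -0.045 0 100" --pt "0 0 0 0 -0.025 0 100" --pt "0 0 0 0 -0.01 0 100" --pt "0 0 0 0 0 0.03 100" --pt "0 0 0 0 0 0.03 100" --pt "0 0 0 0 0 0.025 100" --pt "0 0 0 0 0 0.013 100" --pt "0 0 0 0 0 0 100" --pt "0 0 0 0 0 0 170" --pt "0 0 0 0 0 0 200" --pt "0 0 0 0 0 0 230" --pt "0 0 0 0 0 0 230" --pt "0 0 0 0 0 0 230" --pt "0 0 0 0 0 0 230" --grip_force 50

```text
clock: 11.55
tool_pos: [0.5039, 0.0293, 0.1473]
tool_rot: [0.747, 0.665, 0.001, 0.001]
force: [-0.1, -0.1, 6.1]
width: 0.0193
grasp_force: 48.7
```

```bash
python3 go.py .503 .0285 .144 -6.6
```

```text
t 11.55 p [0.5039 0.0293 0.1473] yaw_y -6.61 z [ 2.4e-03 -1.0e-04 -1.0e+00] F [-0.1 -0.1  6.1] T [0.03 0.21 0.05] w 0.0193 g 48.7
tool shift [-0.0009 -0.0008  0.0033]
turn deg [ 0.14 -0.01 -0.01]
```

Request:
step_arm --pt "0 0 0 0 0 0 150" --pt "0 0 0 0 0 0 150" --pt "0.1 0 0 -0.0005 0 0.003 150" --pt "0 0 0 0 0 0 150" --pt "0 0 0 0 0 0 230" --pt "0 0 0 0 0 0 230" --pt "0 0 0 0 0 0 230" --pt "0 0 0 0 0 0 230" --pt "0 0 0 0 0 0 230" --grip_force 60

```text
clock: 12.45
tool_pos: [0.503, 0.0287, 0.143]
tool_rot: [0.747, 0.665, -0.001, -0.001]
force: [-1.8, -0.1, 5.5]
width: 0.0194
grasp_force: 58.6
```

```bash
python3 go.py .503 .0285 .144 -6.6
```

```text
t 12.45 p [0.503  0.0287 0.143 ] yaw_y -6.6 z [-1.6e-03  1.0e-04 -1.0e+00] F [-1.8 -0.1  5.5] T [-0.09  0.37  0.03] w 0.0194 g 58.6
tool shift [-0.0002  0.     -0.001 ]
turn deg [-0.09  0.   -0.  ]
```

Request:
step_arm --pt "0 0 0 0 0 -0.001 230" --pt "0 0 0 0 0 -0.0015 230" --pt "0 0 0 0 0 0 230" --pt "0 0 0 0 0 0 230" --pt "0 0 0 0 0 0 230"

```text
clock: 12.95
tool_pos: [0.5029, 0.0287, 0.1452]
tool_rot: [0.747, 0.665, -0.001, -0.001]
force: [-0.3, -0.3, -3.6]
width: 0.0196
grasp_force: 58.7
```

```bash
python3 go.py .503 .0285 .145 -6.6
```

```text
t 12.95 p [0.5029 0.0287 0.1452] yaw_y -6.61 z [-1.9e-03  3.0e-04 -1.0e+00] F [-0.3 -0.3 -3.6] T [-0.03  0.02  0.01] w 0.0196 g 58.7
tool shift [-0.0002  0.0001  0.0002]
turn deg [-0.11 -0.   -0.01]
```

Request:
step_arm --pt "0 0 0 0 0.001 0 230" --pt "0 0 0 0 0.001 0 230" --pt "0 0 0 0 0.001 0 230" --pt "0 0 0 0 0.001 0 230" --pt "0 0 0 0 0.001 0 230" --pt "0 0 0 0 0.001 0 230" --pt "0 0 0 0 0.001 0 230" --pt "0 0 0 0 0 0 230"

```text
clock: 13.75
tool_pos: [0.5101, 0.0279, 0.1453]
tool_rot: [0.747, 0.665, -0.001, -0.001]
force: [-0.1, -0.7, -3.3]
width: 0.0196
grasp_force: 58.8
```

Request:
step_arm --pt "0 0 0 0 0.001 0 230" --pt "0 0 0 0 0.001 0 230" --pt "0 0 0 0 0 0 230"

```text
clock: 14.05
tool_pos: [0.5121, 0.0276, 0.1453]
tool_rot: [0.747, 0.665, -0.001, -0.001]
force: [0.3, 0.1, -3.7]
width: 0.0195
grasp_force: 58.8
```

Request:
step_arm --pt "0 0 0 0 0.001 0 230" --pt "0 0 0 0 0.001 0 230" --pt "0 0 0 0 0 0 230"

```text
clock: 14.35
tool_pos: [0.514, 0.0274, 0.1453]
tool_rot: [0.747, 0.665, -0.001, -0.001]
force: [0.5, 0.1, -3.7]
width: 0.0197
grasp_force: 58.8
```

Request:
step_arm --pt "0 0 0 0 0.001 0 230" --pt "0 0 0 0 0.001 0 230" --pt "0 0 0 0 0 0 230"

```text
clock: 14.65
tool_pos: [0.5157, 0.0272, 0.1452]
tool_rot: [0.747, 0.665, -0.001, -0.001]
force: [-2.3, -0.3, -2.9]
width: 0.0196
grasp_force: 58.8
```

Request:
step_arm --pt "0 0 0 0 0.001 0 230" --pt "0 0 0 0 0.001 0 230" --pt "0 0 0 0 0 0 230"

```text
clock: 14.95
tool_pos: [0.5179, 0.027, 0.1452]
tool_rot: [0.747, 0.665, -0.001, -0.001]
force: [-3.1, 0.5, -3.5]
width: 0.0194
grasp_force: 58.8
```

Request:
step_arm --pt "0 0 0 0 0.001 0 230" --pt "0 0 0 0 0.001 0 230" --pt "0 0 0 0 0 0 230"

```text
clock: 15.25
tool_pos: [0.52, 0.0267, 0.1453]
tool_rot: [0.747, 0.665, -0.001, -0.001]
force: [-2.3, -0.4, -4.3]
width: 0.019
grasp_force: 58.8
```

```bash
python3 go.py
```

```text
t 15.25 p [0.52   0.0267 0.1453] yaw_y -6.61 z [-1.7e-03  3.0e-04 -1.0e+00] F [-2.3 -0.4 -4.3] T [0.02 0.55 0.01] w 0.019 g 58.8
```

Request:
step_arm --pt "0 0 0 0 0.001 0 230" --pt "0 0 0 0 0.001 0 230" --pt "0 0 0 0 0.001 0 230" --pt "0 0 0 0 0.001 0 230" --pt "0 0 0 0 0 0 230"

```text
clock: 15.75
tool_pos: [0.524, 0.0263, 0.1453]
tool_rot: [0.747, 0.665, -0.0, -0.001]
force: [-2.7, 0.1, -3.8]
width: 0.0195
grasp_force: 58.9
```

```bash
python3 go.py
```

```text
t 15.75 p [0.524  0.0263 0.1453] yaw_y -6.61 z [-1.6e-03  3.0e-04 -1.0e+00] F [-2.7  0.1 -3.8] T [0.05 0.56 0.03] w 0.0195 g 58.9
```

Request:
step_arm --pt "0 0 0 0 0.001 0 230" --pt "0 0 0 0 0.001 0 230" --pt "0 0 0 0 0.001 0 230" --pt "0 0 0 0 0.001 0 230" --pt "0 0 0 0 0 0 230"

```text
clock: 16.25
tool_pos: [0.528, 0.0258, 0.1453]
tool_rot: [0.747, 0.665, -0.0, -0.001]
force: [-1.9, -0.4, -4.7]
width: 0.0192
grasp_force: 58.9
```

```bash
python3 go.py
```

```text
t 16.25 p [0.528  0.0258 0.1453] yaw_y -6.61 z [-1.6e-03  3.0e-04 -1.0e+00] F [-1.9 -0.4 -4.7] T [0.06 0.55 0.04] w 0.0192 g 58.9
```

Request:
step_arm --pt "0 0 0 0 0.001 0 230" --pt "0 0 0 0 0.001 0 230" --pt "0 0 0 0 0.001 0 230" --pt "0 0 0 0 0 0 230"

```text
clock: 16.65
tool_pos: [0.531, 0.0255, 0.1453]
tool_rot: [0.747, 0.665, -0.0, -0.001]
force: [-2.5, -0.5, -3.6]
width: 0.0194
grasp_force: 58.9
```

Request:
step_arm --pt "0 0 0 0 0.001 0 230" --pt "0 0 0 0 0 0 230"

```text
clock: 16.85
tool_pos: [0.5319, 0.0253, 0.1453]
tool_rot: [0.747, 0.665, -0.001, -0.001]
force: [-1.5, -0.5, -4.7]
width: 0.0194
grasp_force: 58.9
```

Request:
step_arm --pt "0 0 0 0 0.001 0 230" --pt "0 0 0 0 0 0 230"

```text
clock: 17.05
tool_pos: [0.5329, 0.0252, 0.1453]
tool_rot: [0.747, 0.665, -0.001, -0.001]
force: [-2.7, 0.9, -3.5]
width: 0.0198
grasp_force: 58.9
```

Request:
step_arm --pt "0 0 0 0 0.0005 0 230" --pt "0 0 0 0 0 0 230"

```text
clock: 17.25
tool_pos: [0.5333, 0.0252, 0.1453]
tool_rot: [0.747, 0.665, -0.001, -0.001]
force: [-2.3, 0.9, -4.2]
width: 0.0199
grasp_force: 58.8
```

Request:
step_arm --pt "0 0 0 0 0.0005 0 230" --pt "0 0 0 0 0 0 230"

```text
clock: 17.45
tool_pos: [0.5336, 0.0251, 0.1452]
tool_rot: [0.747, 0.665, -0.001, -0.001]
force: [-4.7, -0.2, -4.1]
width: 0.0196
grasp_force: 58.8
```

```bash
python3 go.py
```

```text
t 17.45 p [0.5336 0.0251 0.1452] yaw_y -6.6 z [-2.2e-03  2.0e-04 -1.0e+00] F [-4.7 -0.2 -4.1] T [ 0.13  0.97 -0.03] w 0.0196 g 58.8
```

Request:
step_arm --pt "0 0 0 0 0.0006 0 230" --pt "0 0 0 0 0 0 230"

```text
clock: 17.65
tool_pos: [0.5338, 0.0251, 0.145]
tool_rot: [0.747, 0.665, -0.001, -0.001]
force: [-6.8, 0.2, -4.1]
width: 0.0194
grasp_force: 58.8
```

```bash
python3 go.py
```

```text
t 17.65 p [0.5338 0.0251 0.145 ] yaw_y -6.6 z [-2.9e-03  2.0e-04 -1.0e+00] F [-6.8  0.2 -4.1] T [ 0.24  1.47 -0.03] w 0.0194 g 58.8
```

The force rises at x ≈ 0.5335, so the shackle is fully open. Next I'll go back 32.5 mm, which puts the staple in the middle of the gap.

Request:
step_arm --pt "0 0 0 0 -0.001 0 230" --pt "0 0 0 0 -0.002 0 230" --pt "0 0 0 0 -0.002 0 230" --pt "0 0 0 0 -0.002 0 230" --pt "0 0 0 0 -0.002 0 230" --pt "0 0 0 0 -0.002 0 230" --pt "0 0 0 0 -0.002 0 230" --pt "0 0 0 0 -0.002 0 230" --pt "0 0 0 0 -0.002 0 230" --pt "0 0 0 0 -0.002 0 230" --pt "0 0 0 0 -0.002 0 230" --pt "0 0 0 0 -0.002 0 230" --pt "0 0 0 0 -0.002 0 230" --pt "0 0 0 0 -0.002 0 230" --pt "0 0 0 0 -0.002 0 230" --pt "0 0 0 0 -0.002 0 230" --pt "0 0 0 0 -0.002 0 230" --pt "0 0 0 0 0 0 230" --pt "0 0 0 0 0 0 230"

```text
clock: 19.55
tool_pos: [0.5016, 0.0289, 0.1454]
tool_rot: [0.747, 0.665, -0.001, -0.001]
force: [-0.2, 0.3, -3.3]
width: 0.0195
grasp_force: 58.9
```

```bash
python3 go.py .5012 .0288 .145 -6.6;  python3 - <<'E'
from h import *
n,(x,y)='side',(345,212)
I=np.mean([cams.capture(n)["img"].astype(np.float32) for _ in range(3)],0)
cv2.imwrite("pics/back.png",np.clip(cv2.resize(I[y-22:y+22,x-22:x+22],(528,528),interpolation=cv2.INTER_CUBIC)*1.6,0,255).astype(np.uint8))
E
```

```text
t 19.55 p [0.5016 0.0289 0.1454] yaw_y -6.6 z [-1.6e-03  2.0e-04 -1.0e+00] F [-0.2  0.3 -3.3] T [-0.06 -0.06  0.  ] w 0.0195 g 58.9
tool shift [-0.0001 -0.0004  0.0004]
turn deg [-0.09 -0.   -0.  ]
```

View pics/back.png

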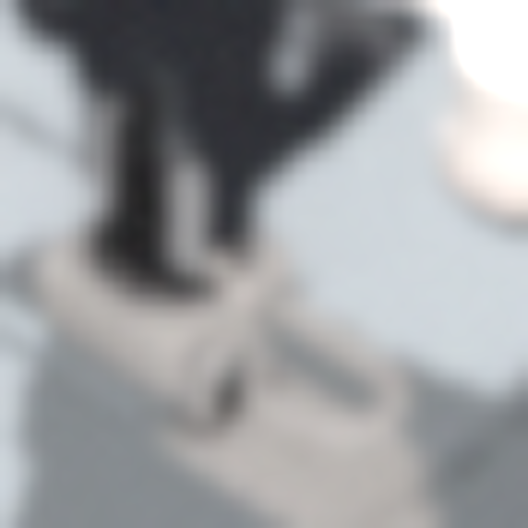

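The shackle is drawn out, with the bow near (400,390), and the staple stands in the gap near (225,380). Next is a straight lift.

Request:
step_arm --pt "0 0 0 0 -0.0004 -0.001 230" --pt "0 0 0 0 0 -0.002 230" --pt "0 0 0 0 0 -0.002 230" --pt "0 0 0 0 0 -0.002 230" --pt "0 0 0 0 0 0 230"

```text
clock: 20.2
tool_pos: [0.5014, 0.0289, 0.1527]
tool_rot: [0.747, 0.665, -0.0, -0.0]
force: [0.8, -0.7, -4.1]
width: 0.0196
grasp_force: 58.9
```

Request:
step_arm --pt "0 0 0 0 0 -0.003 230" --pt "0 0 0 0 0 -0.003 230" --pt "0 0 0 0 0 -0.003 230" --pt "0 0 0 0 0 -0.003 230" --pt "0 0 0 0 0 0 230"

```text
clock: 20.7
tool_pos: [0.5015, 0.0289, 0.1648]
tool_rot: [0.747, 0.665, -0.0, -0.0]
force: [-1.3, 0.3, -3.6]
width: 0.0194
grasp_force: 58.9
```

```bash
python3 go.py
```

```text
t 20.7 p [0.5015 0.0289 0.1648] yaw_y -6.61 z [-1.e-03  3.e-04 -1.e+00] F [-1.3  0.3 -3.6] T [ 0.01 -0.02  0.  ] w 0.0194 g 58.9
```

Request:
step_arm --pt "0 0 0 0 0 -0.005 230" --pt "0 0 0 0 0 -0.01 230" --pt "0 0 0 0 0 -0.015 230" --pt "0 0 0 0 0 -0.015 230" --pt "0 0 0 0 0 -0.015 230" --pt "0 0 0 0 0 -0.015 230" --pt "0 0 0 0 0 -0.015 230" --pt "0 0 0 0 0 -0.015 230" --pt "0 0 0 0 0 -0.015 230" --pt "0 0 0 0 0 -0.01 230" --pt "0 0 0 0 0 -0.005 230" --pt "0 0 0 0 0 0 230" --pt "0 0 0 0 0 0 230" --pt "0 0 0 0 0 0 230" --pt "0 0 0 0 0 0 230" --pt "0 0 0 0 0 0 230"

```text
clock: 22.3
tool_pos: [0.5014, 0.0289, 0.299]
tool_rot: [0.747, 0.665, -0.001, -0.001]
force: [0.0, -0.3, -2.8]
width: 0.0195
grasp_force: 58.9
```

```bash
python3 go.py; python3 - <<'E'
from h import *
n='side';c=cams.capture(n); x,y=proj(c,[.48,.03,.25])[0].astype(int)
cv2.imwrite("pics/end.png",cv2.resize(np.clip(c["img"][y-60:y+80,x-80:x+80]*1.5,0,255).astype(np.uint8),(640,560),interpolation=cv2.INTER_CUBIC))
E
```

```text
t 22.3 p [0.5014 0.0289 0.299 ] yaw_y -6.6 z [-2.3e-03  3.0e-04 -1.0e+00] F [ 0.  -0.3 -2.8] T [-0.01 -0.02 -0.03] w 0.0195 g 58.9
```

View pics/end.png

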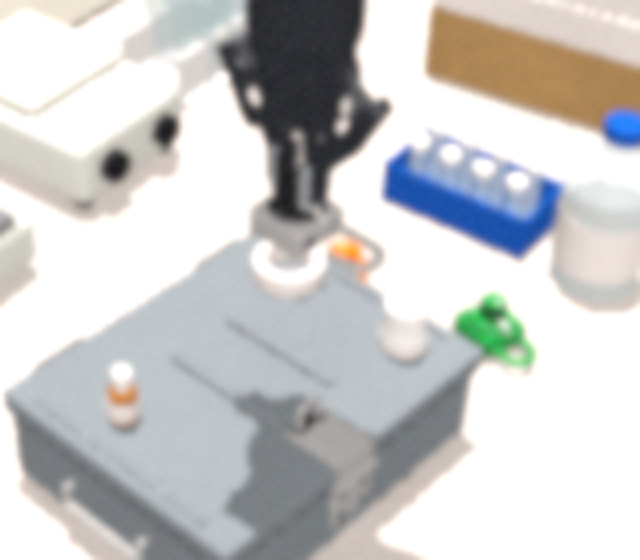

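The open lock hangs level in the gripper near (300,225), well above the lid. The staple at (310,415) is free and the bystanders are undisturbed.

```bash
python3 -c "
from rig import close_job
print(close_job())"
```

```text
the job is handed in; nothing more can be done
None
```

I turned the dial two clicks clockwise to the index mark, drew the shackle fully open, slipped it out of the staple, and handed the job in at about 22 s with the lock held level and steady, its underside about 15 cm above the lid.

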